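# Start the honing machine and hold the chisel in its guard slot

### The arm

A 6-joint arm with a two-finger parallel gripper is mounted at the origin on the work surface. World frame = base frame: x ahead of the robot, y to its left, z up, the work surface at z = 0. Lengths are in mm, angles in rad, forces in N, time in s.
With the tool pointing down it reaches from about 350 to 1000 mm from the base axis. Payload 7.1 kg.
Tool frame: the origin (TCP) lies midway between the tips of the shut fingers; the grasp point (between the pads) lies 19 mm behind it; z points along the fingers, y is the direction in which the jaws open and shut (so a half turn about z gives the same grasp; the last joint's range is limited). The gripper opens to 85 mm and grips with 20 to 120 N. Pads are 22 mm wide; open, the fingers measure 114 mm over their backs; the gripper's body (76 mm by 85 mm) begins 54 mm behind the grasp point. The pads swing forward as they close: fully open they stand 13 mm farther back than shut.
Start: joints at [1.25, 0.423, 1.63, -0, 1.089, -0.019], TCP at [185.743, 596.745, 231.319] pointing down, gripper open.
Joint ranges: [-3, 3], [-0.9, 2.11], [0.09, 2.58], [-1.31, 4.45], [0.11, 2.69], [-2.54, 2.54]. Speed limits (rad/s): [2.39, 2.39, 3.01, 3.14, 3.14, 3.14].

### API

Orientations are given as [roll, pitch, yaw] about the fixed x, y, z axes, in that order (R = Rz(yaw) Ry(pitch) Rx(roll)).
In Python, from bench import r, kin, status, vision gives the robot as it stands. Calls block until the motion is done:
- r.move_pose(position, orientation): joint-space move of the TCP to a pose.
- r.servo_line(position, rate=150, ori=None): straight line of the TCP; ori=None keeps the orientation; rate is the mean speed in mm/s.
- r.movej(angles): joint-space move.
- r.move_gripper(opening, squeeze=None): finger opening in mm; squeeze is the grip in N (None keeps the last); returns when the fingers have stopped.
- r.hold(seconds).
- kin.ik(position, orientation): joint angles nearest the present ones, or None.
- status.get_obs(): the state.
- vision.grab_frame(name): name is "scene" or "top"; returns a dict with "image" (384x512x3 uint8, red, green, blue), "z_map" (384x512 float32, mm along the optical axis (not along the pixel's ray), 0 where there is no reading), "fx", "fy", "cx", "cy" (pixels), "dist" ([k1, k2, p1, p2, k3] as OpenCV has them; the pictures are not rectified), "world_to_cam" (4x4, takes a point from world to camera coordinates). Camera axes: x right, y up, looking along -z (the intrinsics and any distortion apply to the point x, -y, -z); pixel columns grow to the right and rows downward; lengths in mm; the calibration is good to about 2 mm. A picture is of the moment at which its call begins.
A pose or a line that the arm cannot do raises r.IKError and nothing moves.
- r.finish_job(): hands the job in, once; it reports no verdict.
Trained networks look in a picture, given as the dict that the camera call returned (one of the last four; its "shot" number tells which), for a name from the list of things; names that differ only in an ending like _2 or _b are one class to them, and where a whole thing is asked for, a point or a joint stands for the part that bears it (a point fixed in the world has none). Each returns a list of dicts, best first, with "p" (0 to 1); they miss things now and then, are a little off and sometimes report something else, mostly with a low value. They report only what shows in the picture. A call takes as long as a camera call. They do not tell look-alikes from the thing itself.
- vision.find_in(picture, name): "bbox" ([left, top, right, bottom] in pixels, round what is visible of it).
- vision.cut_out(picture, name): "mask" (384x512 bool, what is visible of it) and "bbox" ([left, top, right, bottom] in pixels, round what is visible of it).
- vision.landmark_of(picture, name): "point" ([column, row] in pixels: a listed point, or the origin of a listed thing).
The state is a dict: "t": time; "qpos": joint angles; "joint_velocities": joint speeds; "joint_efforts": joint torques, N m; "tool_pos": TCP position; "ee_rot": TCP orientation; "contact_force": force on the tool from outside, world axes, zero at the start; "ft_torque": the same for the moment, N m; "gripper_width": finger opening in mm.
Only numpy, scipy, OpenCV 4.12 (cv2) and the standard library are available. Lean on these libraries where they do the work, as an engineer would, in place of code of your own. Each camera call takes 0.05 s, during which the arm holds its last target. There are 200 camera calls.

### The job

Press the green start button of the honing machine fully down and let it spring back (do not press the red stop button), then take the red-handled chisel out of the rack and lower its blade straight down through the yellow-framed slot in the guard. Finish while holding it there: still gripped, upright, at least half of the blade's length below the guard, with its brass shoulder still clear above the guard, and without pushing hard against the machine. Leave the other tools and things on the bench where they are.

Things in the scene. Friction and masses are not known exactly. Their poses are not given: they have to be found in the camera images.
- start_top (a point): centre of the top face of the green START push button (cap 28 mm across, in a black housing) on top of the honing machine, 127 mm above the table, on the robot's right-hand side of it, nearer the robot than the stop button. Pressed straight down; 6 mm of spring travel, about 5 N fully down; it springs back when let go.
- start (a joint): travel of the green start button, m: 0 up, 0.006 fully down
- stop_top (a point): centre of the top face of the red STOP push button, same size, 65 mm farther from the robot than the green one (along machine +x). To be left alone.
- stop (a joint): travel of the red stop button, m: 0 up, 0.006 fully down
- machine: low honing machine, fixed: green steel case 150 mm (x) by 200 mm (y), 105 mm high, with a grey guard plate for a top, and a green motor drum lying behind it (to +x, up to 123 mm high). Origin: centre of the case's underside, on the table. The buttons stand in its -y half, the slot lies in its +y half.
- slot (a point): centre of the guard slot's mouth, level with the guard's top face (105 mm above the table). Framed in yellow; 24 mm long along machine y, 6 mm wide along machine x (2 mm more than the blade each way), 1.5 mm chamfer; straight down through the 10 mm guard into the hollow case (87 mm free below). Axes as the machine's, z up. The chisel may go in either way round.
- rack: wooden tool rack, fixed: 220 mm (y) by 100 mm (x), 85 mm high, three blade holes in a row along its y at -60, 0 and +60 mm. Origin: centre of its underside, on the table. The three tools stand in its holes in any order.
- chisel: flat chisel with RED handle and pale wooden butt, about 0.13 kg, upright, blade down, in one rack hole. Origin: centre of the underside of its brass shoulder (20 x, 34 y, 6 z mm), resting on the rack's top; z up. Flat-sided handle 22 (x) by 26 (y) mm, to 98 mm above the origin. Blade below: 4 mm thick (x), 22 wide (y), 70 long, last 8 mm tapered. In the rack, x is across the row (grip along x).
- chisel_tip (a point): centre of the cutting end of the chisel's blade, 70 mm below the chisel's origin
- gouge_wood: palm gouge with a short round bare-wood mushroom handle (34 mm across), standing loose in the rack, its top 137 mm above the table: lift the chisel's tip over that if passing across it; leave it. Origin at the underside of its brass shoulder.
- gouge_black: palm gouge with a short round black mushroom handle (34 mm across), standing loose in the rack, its top 137 mm above the table: lift the chisel's tip over that if passing across it; leave it. Origin at the underside of its brass shoulder.
- mallet: black rubber mallet with dark handle, lying between the robot and the rack, 72 mm high, 320 mm long; bystander. Origin under the head; the handle runs to its -x.
- duck: half-carved wooden duck on a pale block, about 170 mm long and 160 mm high, at the far side of the table; bystander. Origin under its middle.
- glue_jar: jar with yellow cap, 64 mm across, 100 mm high, at the far side; bystander. Origin under its middle.
- oilstone: grey oilstone in a dark wooden case, 70 by 200 mm, 32 mm high, on the right; bystander. Origin under its middle.
- brush: bench brush lying left of the machine; bystander. Origin under its middle.
- offcut: pale wooden offcut 60 by 110 by 30 mm beyond the rack; bystander. Origin under its middle.
Things that resemble listed ones, but are neither listed nor needed, are in the scene too. There is more than one size of the chisel; the one meant has the size given above.

How it is judged:
By the outcome, as a careful person would: the job done as asked, in the order asked, and still so for the second after the job is handed in, while the arm keeps its last pose, push and grip.
It also fails if it takes over 61 s, if anything falls off the work surface, if the arm or the gripper's body presses on something with over 40 N, if the wrist force passes 120 N, or if a joint passes its speed limit or range.

## Working session

There is one attempt and no reset: what is moved stays moved. The work goes in short steps, each a Python script; the robot and the scene stay as the last script left them, time stands still between calls to the robot, and variables do not carry over. Pictures are saved under pics/ and viewed, about 8 in all and at most 12, crops included, and the job is handed in when it is done.

```bash
ls; mkdir -p pics; cat > h.py <<'E'
import numpy as np, cv2
from bench import r, kin, status, vision
def ray(f,px):
    K=np.array([[f['fx'],0,f['cx']],[0,f['fy'],f['cy']],[0,0,1.]])
    u=cv2.undistortPoints(np.array([[px]],float),K,np.array(f['dist'],float))[0,0]
    T=np.linalg.inv(np.array(f['world_to_cam']));d=T[:3,:3]@np.array([u[0],-u[1],-1.])
    return T[:3,3],d
def at_z(f,px,z):
    o,d=ray(f,px);return o+d*(z-o[2])/d[2]
def at_depth(f,px,n=1):
    c,w=int(round(px[0])),int(round(px[1]))
    p=f['z_map'][max(w-n,0):w+n+1,max(c-n,0):c+n+1];p=p[p>0]
    o,d=ray(f,px);return o+d*np.median(p) if p.size else None
def proj(f,P):
    K=np.array([[f['fx'],0,f['cx']],[0,f['fy'],f['cy']],[0,0,1.]])
    c=(np.array(f['world_to_cam'])@np.append(P,1))[:3]*[1,-1,-1]
    return cv2.projectPoints(c[None],np.zeros(3),np.zeros(3),K,np.array(f['dist'],float))[0].ravel()
def save(f,n,box=None,s=1):
    im=f['image'][:,:,::-1]
    if box: im=im[box[1]:box[3],box[0]:box[2]]
    cv2.imwrite('pics/'+n,cv2.resize(im,None,fx=s,fy=s,interpolation=cv2.INTER_CUBIC))
E
python3 - <<'E'
from h import *
np.set_printoptions(precision=1,suppress=True)
fs={}
for c in ('scene','top'):
    f=vision.grab_frame(c);fs[c]=f
    print(c,'cam',np.linalg.inv(np.array(f['world_to_cam']))[:3,3],f['fx'])
    for n in ('start_top','stop_top','slot','chisel','rack','machine'):
        print(n,[(round(d['p'],2),np.array(d['point']),at_depth(f,d['point'])) for d in vision.landmark_of(f,n)[:3]])
    print('bbox',[(round(d['p'],2),d['bbox']) for d in vision.find_in(f,'chisel')])
cv2.imwrite('pics/a.png',np.vstack([fs['scene']['image'],fs['top']['image']])[:,:,::-1][:, :])
im=cv2.imread('pics/a.png');cv2.imwrite('pics/a.png',cv2.resize(np.hstack([im[:384],im[384:]]),(800,300)))
save(fs['scene'],'s.png',s=1.5);save(fs['top'],'t.png',s=1.5)
print(status.get_obs()['ee_rot'],status.get_obs()['t'])
E
```

```text
pics
scene cam [1365.1 -480.9  961.1] 429.5552035605582
start_top [(0.36, array([298.2, 156.3]), array([520.5, 190.1, 119.3]))]
stop_top [(0.43, array([318.5, 164.2]), array([593.8, 213.2, 126.7])), (0.24, array([364.6, 154.2]), array([630.5, 372.5, 122.3]))]
slot [(0.78, array([323.8, 147. ]), array([510.5, 303.9, 103.2]))]
chisel [(0.88, array([190.8, 220.3]), array([ 566. , -211.2,   97. ])), (0.57, array([216.7, 244.9]), array([ 663.5, -184.2,   71.2]))]
rack [(0.87, array([194.7, 241.7]), array([ 571.9, -213.1,   12.6]))]
machine [(0.62, array([315.4, 180.1]), array([615.2, 188. ,  89.5]))]
bbox [(0.61, [211.2, 225.1, 225.9, 257.1]), (0.59, [181.7, 191.1, 197.3, 235.2])]
top cam [ 454.6  -24.5 1301.8] 415.8467112124601
start_top [(0.62, array([179.5, 213.1]), array([524.4, 207.3, 127.2]))]
stop_top [(0.6, array([177.7, 192.8]), array([582.3, 215.1, 126.5]))]
slot [(0.62, array([145.7, 215.6]), array([518.4, 321.2,  63.5]))]
chisel [(0.83, array([305.9, 161.4]), array([ 695.4, -157.5,   50.1])), (0.61, array([322.6, 203.8]), array([ 557.7, -194.6,  148.2]))]
rack [(0.97, array([319.9, 211.2]), array([ 541.4, -196.1,   85. ]))]
machine [(0.68, array([167.4, 212.5]), array([526.8, 247.2, 103.7]))]
bbox [(0.8, [298.3, 141.8, 316.5, 175.1])]
[3.1 0.  2.8] 0.8
```

View pics/s.png

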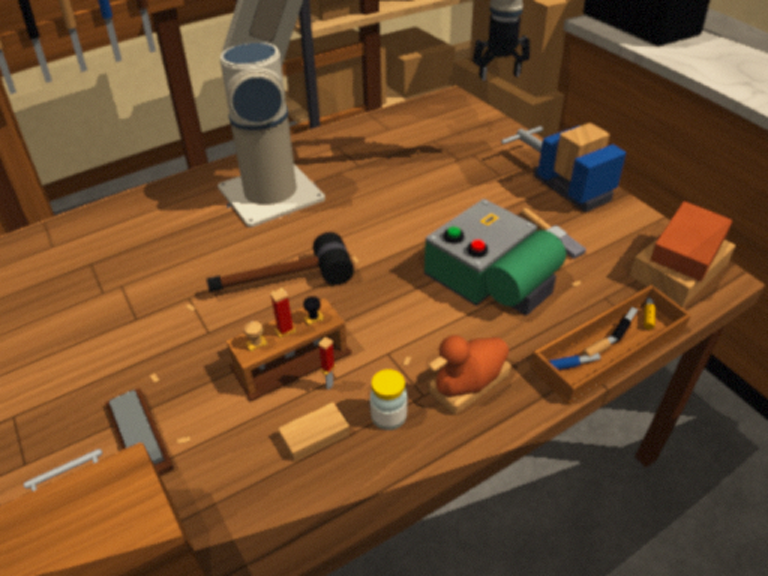

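View pics/t.png

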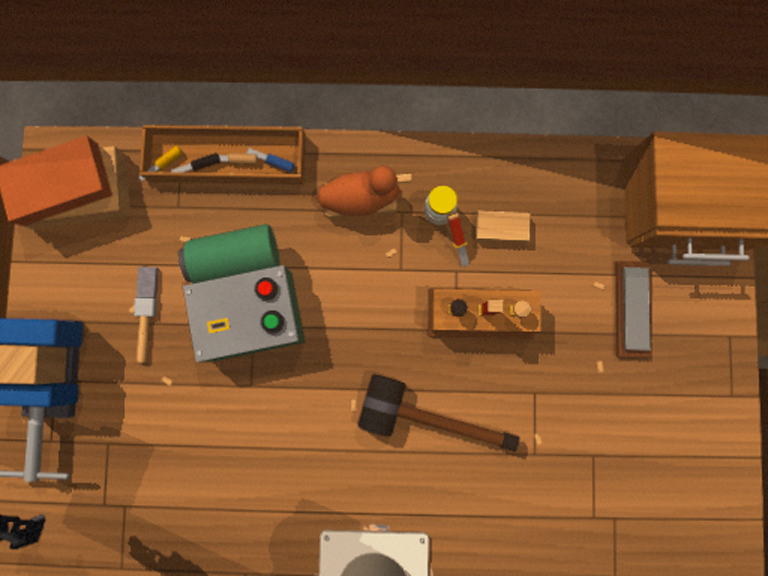

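The scene view shows two red-handled chisels. One stands upright in the middle rack hole at scene (188,207), top (328,204), between the black and wood gouges. The other is smaller and lies by the jar at scene (217,240), top (305,160). The one in the rack fits the description; I'll confirm it in a crop and measure precisely.

```bash
cat > meas.py <<'E'
from h import *
np.set_printoptions(precision=1,suppress=True)
def blob(f,near,pred,rad=18):
    hsv=cv2.cvtColor(f['image'],cv2.COLOR_RGB2HSV).astype(int)
    m=pred(*[hsv[:,:,i] for i in range(3)])
    yy,xx=np.mgrid[:384,:512];m&=(abs(xx-near[0])<rad)&(abs(yy-near[1])<rad)
    n,l,st,c=cv2.connectedComponentsWithStats(m.astype(np.uint8))
    if n<2:return None
    k=1+np.argmax(st[1:,4]);ys,xs=np.where(l==k);return np.c_[xs,ys].astype(float)
green=lambda h,s,v:(h>45)&(h<85)&(s>120)&(v>90)
red=lambda h,s,v:((h<8)|(h>172))&(s>170)&(v>120)
yellow=lambda h,s,v:(h>18)&(h<36)&(s>130)&(v>120)
E
python3 - <<'E'
from meas import *
F={c:vision.grab_frame(c) for c in ('scene','top')}
near={'top':dict(g=(180,214),r=(177,192),y=(145,217)),'scene':dict(g=(303,156),r=(319,164),y=(327,146))}
for c,f in F.items():
    for k,p,z in (('g',green,127),('r',red,127),('y',yellow,105)):
        b=blob(f,near[c][k],p,12)
        if b is None: print(c,k,None);continue
        w=np.array([at_z(f,x,z)[:2] for x in b])
        rc=cv2.minAreaRect(w.astype(np.float32))
        print(c,k,len(b),b.mean(0),'world',w.mean(0),'rectc',np.array(rc[0]),np.array(rc[1]),rc[2])
# plates from depth
f=F['top']
for nm,bx,z in (('guard',(115,165,205,245),105),('rack',(275,180,370,230),85)):
    P=[];
    for v in range(bx[1],bx[3]):
        for u in range(bx[0],bx[2]):
            if f['z_map'][v,u]>0:
                o,d=ray(f,(u,v));q=o+d*f['z_map'][v,u]
                if abs(q[2]-z)<6:P.append(q)
    P=np.array(P);rc=cv2.minAreaRect(P[:,:2].astype(np.float32));print(nm,len(P),np.median(P[:,2]),rc)
    w=np.array([at_z(f,x,z)[:2] for x in [(0,0)]])
ims=[cv2.resize(F['scene']['image'][170:270,140:260],(600,500),interpolation=cv2.INTER_CUBIC)]
cv2.imwrite('pics/crop.png',ims[0][:,:,::-1])
P=[]
for v in range(192,216):
    for u in range(312,345):
        q=at_depth(f,(u,v),0)
        if q is not None and q[2]>150:P.append(np.r_[u,v,q])
P=np.array(P);print('tall',P[:,2:].mean(0),P.min(0),P.max(0),len(P)); T=P[P[:,4]>175];print('butt',T.mean(0),len(T))
E
```

```text
scene g 39 [302.4 153.6] world [524.4 203.3] rectc [524.8 203.9] [22.2 27.9] 85.96544647216797
scene r 48 [318.3 162.9] world [588.5 216.6] rectc [588.6 215.6] [25.2 29.4] 56.89632797241211
scene y 48 [325.8 145.8] world [510.7 311.9] rectc [510.8 311.8] [23.5 41. ] 11.982792854309082
top g 74 [180.3 213.9] world [522.2 205. ] rectc [522.  204.4] [22.7 25.8] 1.2921345233917236
top r 76 [176.3 191.6] world [585.5 219.1] rectc [585.1 219.3] [24.6 26.1] 46.99446487426758
top y 78 [145.  216.6] world [513.5 311.4] rectc [513.4 311.4] [22.8 40.5] 12.603662490844727
guard 3437 104.84181643946818 ((571.3309936523438, 279.1860046386719), (219.84393310546875, 200.69140625), 12.917485237121582)
rack 1542 84.33176715214745 ((555.8350219726562, -209.56195068359375), (80.24408721923828, 209.15057373046875), 1.094034194946289)
tall [ 555.  -207.1  177.9] [ 323.   200.   544.8 -220.9  150.5] [ 334.   208.   565.7 -195.2  187.6] 98
butt [ 329.5  203.5  555.9 -208.3  181.5] 80
```

View pics/crop.png

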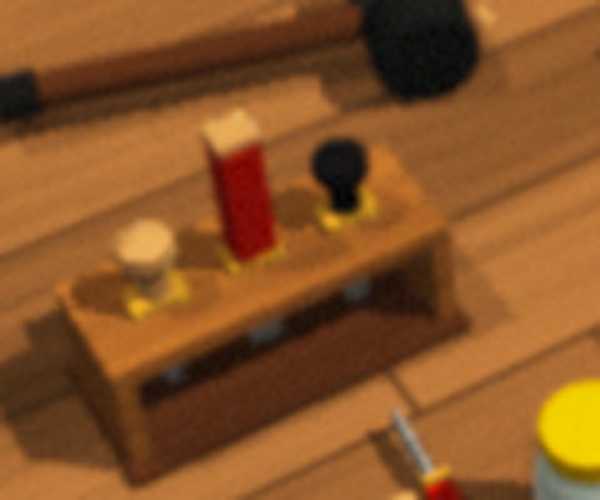

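The crop confirms it: the tall, flat-sided red handle with a pale square butt stands in the middle hole between the two gouges. Its top measures about 183 mm, as it should, while the one by the jar is smaller and lies flat. The machine yaw is about 12.6° and the rack yaw about 1.1°. Now I'll press START.

```bash
python3 - <<'E'
from meas import *
YM=np.pi/2+0.219; O=[np.pi,0,YM]
print(status.get_obs()['t'])
r.move_gripper(0)
x,y=523,204.7
r.move_pose([x,y,200],O)
r.servo_line([x,y,133],rate=120)
f0=np.array(status.get_obs()['contact_force']);print('f0',f0)
z=130
while z>=117:
    r.servo_line([x,y,z],rate=30); o=status.get_obs()
    F=(np.array(o['contact_force'])-f0); print(z,o['tool_pos'][2],F)
    if F[2]>14: break
    z-=1
r.hold(0.2);print(status.get_obs()['contact_force'])
r.servo_line([x,y,200],rate=120)
print(status.get_obs()['t'],status.get_obs()['contact_force'])
E
```

```text
0.9
f0 [ 1.2  0.6 -0.2]
130 130.48622138032334 [-1.1 -0.   1.2]
129 129.13349474368079 [-1.6 -0.6  0.5]
128 127.92493673590499 [-1.6 -0.4 -0.1]
127 127.07657612228007 [-1.3  0.4  2.5]
126 126.09482207593074 [-1.1 -1.1  2.7]
125 125.05218614096921 [-1.6 -1.   3. ]
124 124.05780093514461 [-0.3 -0.1  3.7]
123 123.05911436808576 [-0.4 -0.6  3.7]
122 122.06787549257204 [-0.4 -1.   5.2]
121 121.05860285816452 [-0.4  0.4  4.7]
120 120.90800752588837 [-3.6 -2.4 14.1]
[-1.8 -1.5 14. ]
8.0167 [ 0.1  0.2 -0.4]
```

The force curve is clear: about 5 N of spring, then the hard stop at 120.9 mm, so the button was fully down and has been released. Next I'll grasp the chisel.

```bash
python3 - <<'E'
from meas import *
YR=np.pi/2+0.019; O=[np.pi,0,YR]
x,y=556,-209
r.move_pose([x,y,260],O)
r.move_gripper(60)
r.servo_line([x,y,130],rate=120)
f0=np.array(status.get_obs()['contact_force'])
w=r.move_gripper(0,50)
r.hold(0.2);o=status.get_obs();print('grip',o['gripper_width'],np.array(o['contact_force'])-f0,o['tool_pos'])
r.servo_line([x,y,180],rate=60)
r.servo_line([x,y,260],rate=120)
r.hold(0.3)
o=status.get_obs();print(o['t'],o['gripper_width'],np.array(o['contact_force'])-f0,o['qpos'])
f=vision.grab_frame('scene');u,v=proj(f,[x,y,230]).astype(int);save(f,'lift.png',(u-60,v-50,u+60,v+80),4)
E
```

```text
grip 21.380725614613866 [-0.1  1.2  5.9] [ 556.3 -209.1  130.6]
14.125 21.555846459607398 [ 1.2  0.4 -1. ] [-0.4  0.3  1.7 -0.   1.1 -0.4]
```

View pics/lift.png

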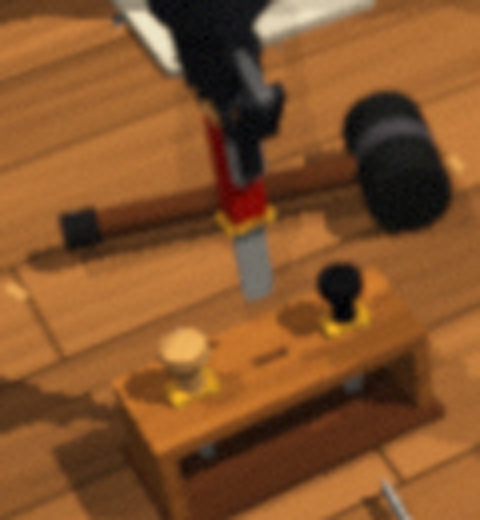

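The chisel is lifted and hangs straight in the grip; the gouges are still in place. Now I'll hover over the slot and compare blade and slot in both views.

```bash
python3 - <<'E'
from meas import *
YM=np.pi/2+0.219; O=[np.pi,0,YM]
x,y=512.5,311.5
r.servo_line([556,-209,275],rate=150)
r.move_pose([x,y,290],O)
r.servo_line([x,y,229],rate=120)
r.hold(0.3)
o=status.get_obs();print(o['t'],o['tool_pos'],o['ee_rot'],o['contact_force'])
ims=[]
for c in ('scene','top'):
    f=vision.grab_frame(c)
    for n in ('chisel_tip','chisel','slot'):
        print(c,n,[(round(d['p'],2),np.array(d['point'])) for d in vision.landmark_of(f,n)[:2]])
    print('expected tip',proj(f,[x,y,113]),'origin',proj(f,[x,y,183.5]),'slot',proj(f,[x,y,105]))
    u,v=proj(f,[x,y,140]).astype(int)
    im=f['image'][v-30:v+30,u-30:u+30];ims.append(cv2.resize(im,(400,400),interpolation=cv2.INTER_CUBIC));print('crop origin',u-30,v-30)
cv2.imwrite('pics/hov.png',np.hstack(ims)[:,:,::-1])
E
```

```text
17.275 [512.8 311.7 229.7] [ 3.1 -0.   1.8] [-0.7  0.5 -1.2]
scene chisel_tip [(0.61, array([326.1, 145.1])), (0.5, array([216.3, 250.4]))]
scene chisel [(0.73, array([366.9, 155.2])), (0.62, array([225.9, 268.3]))]
scene slot [(0.65, array([324.8, 144.8]))]
expected tip [326.2 144.2] origin [328.2 126.4] slot [326.  146.1]
crop origin 296 107
top chisel_tip [(0.73, array([320.8, 210.6])), (0.67, array([144.7, 213.2]))]
top chisel [(0.54, array([312.1, 160.3])), (0.41, array([134.4, 214.3]))]
top slot [(0.68, array([145. , 215.9])), (0.4, array([304.6, 205.4]))]
expected tip [144.2 216.7] origin [137.  215.3] slot [145.  216.9]
crop origin 111 186
```

View pics/hov.png

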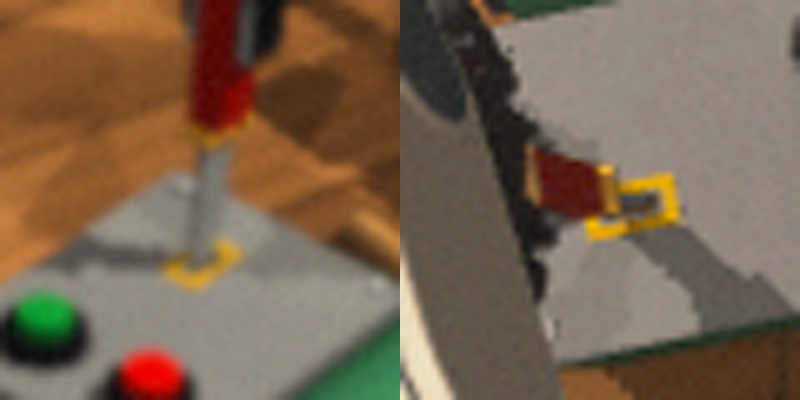

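In the hover view the tip is within about 1–2 mm of the slot centre in both images: scene tip about (326,146) against slot (326,146); in the top view the blade end lies inside the yellow frame. I'll lower it slowly, watching the force.

```bash
cat > ins.py <<'E'
from meas import *
def down(x,y,z0,z1,step=1.5,lim=7,rate=40):
    z=z0
    while z>z1:
        z-=step; r.servo_line([x,y,z],rate=rate); o=status.get_obs(); F=np.array(o['contact_force'])-F0
        print(round(z,1),np.array(o['tool_pos']),F,np.array(o['ft_torque']),round(o['gripper_width'],1))
        if F[2]>lim or np.hypot(*F[:2])>lim: return False,z
    return True,z
F0=np.array(status.get_obs()['contact_force'])
E
python3 - <<'E'
from ins import *
print(down(512.5,311.5,227,208)); r.hold(.1);print(status.get_obs()['contact_force'],status.get_obs()['t'])
E
```

```text
225.5 [512.3 311.4 225.1] [-0.1  1.2  1.1] [ 0.  -0.1  0. ] 21.3
224.0 [512.4 311.5 223.9] [0.7 0.4 1.1] [-0.  0.  0.] 21.7
222.5 [512.4 311.5 222.4] [-0.2  0.1  0.7] [-0.  0.  0.] 21.4
221.0 [512.4 311.5 220.9] [ 0.1 -0.7  1.1] [0. 0. 0.] 21.9
219.5 [512.4 311.4 219.4] [ 0.3 -0.2  1.1] [ 0.  0. -0.] 21.3
218.0 [512.4 311.4 217.9] [0.1 0.4 1.8] [-0.  0. -0.] 21.3
216.5 [512.4 311.5 216.4] [-0.4 -0.   1.5] [-0. -0.  0.] 21.5
215.0 [512.4 311.5 214.9] [-0.7 -0.1 -0.4] [0. 0. 0.] 21.4
213.5 [512.4 311.5 213.4] [ 0.   0.2 -0.2] [ 0. -0.  0.] 21.3
212.0 [512.4 311.5 211.9] [ 0.3 -0.5  0.8] [-0. -0.  0.] 21.9
210.5 [512.5 311.5 210.4] [-1.4  0.4  1.3] [-0.  0.  0.] 21.5
209.0 [512.4 311.5 208.8] [-0.   0.5  0.5] [0. 0. 0.] 21.3
207.5 [512.4 311.5 207.4] [-0.8 -0.6  0.6] [0. 0. 0.] 21.4
(True, 207.5)
[-0.5  0.2 -1.1] 21.025
```

The tip passed the mouth and is 13 mm in without force. I'll continue down to about 50 mm.

```bash
python3 - <<'E'
from ins import *
print(down(512.5,311.5,207.5,171,step=3.65,rate=60)); r.hold(.5);o=status.get_obs();print(np.array(o['contact_force']),np.array(o['ft_torque']),np.array(o['tool_pos']),o['gripper_width'],o['t'])
ims=[]
for c in ('scene','top'):
    f=vision.grab_frame(c);u,v=proj(f,[512.5,311.5,140]).astype(int)
    ims.append(cv2.resize(f['image'][v-40:v+40,u-40:u+40],(400,400),interpolation=cv2.INTER_CUBIC))
    if c=='top':save(f,'fin_top.png')
    else: print('shoulder expected',proj(f,[512.5,311.5,126])-[u-40,v-40],'guard',proj(f,[512.5,311.5,105])-[u-40,v-40])
    b=blob(f,{'scene':(303,154),'top':(180,214)}[c],green,12);r_=blob(f,{'scene':(318,163),'top':(176,192)}[c],red,12)
    print(c,'green',None if b is None else b.mean(0),'red',None if r_ is None else r_.mean(0))
    print('shoulder/ gouges',[(n,[(round(d['p'],2),np.array(d['point'])) for d in vision.landmark_of(f,n)[:1]]) for n in ('gouge_wood','gouge_black')])
cv2.imwrite('pics/fin.png',np.hstack(ims)[:,:,::-1])
E
```

```text
203.8 [512.3 311.4 203.5] [ 0.5 -0.4 -0.1] [ 0.1  0.  -0. ] 21.9
200.2 [512.3 311.4 199.8] [ 0.3 -0.2  0.5] [-0.  0.  0.] 21.4
196.5 [512.4 311.4 196.2] [ 0.8 -0.3 -0.2] [0. 0. 0.] 21.6
192.9 [512.3 311.4 192.6] [0.7 0.2 0.7] [-0.  0.  0.] 21.9
189.2 [512.3 311.4 188.9] [ 0.8 -0.7  0.5] [-0.  0.  0.] 21.5
185.6 [512.3 311.4 185.3] [ 1.3 -0.2 -0.8] [-0.  0.  0.] 21.5
181.9 [512.3 311.4 181.7] [ 0.9 -0.   0.4] [ 0. -0.  0.] 21.3
178.3 [512.3 311.4 178. ] [ 0.8 -0.1  0.2] [-0.  0. -0.] 21.5
174.6 [512.3 311.4 174.3] [ 0.6 -0.   0.1] [ 0.  0. -0.] 21.4
171.0 [512.3 311.4 170.7] [ 0.5  0.  -0.6] [ 0. -0.  0.] 21.6
(True, 170.99999999999994)
[-0.1 -0.3 -1.1] [0.  0.  0.1] [512.5 311.5 171. ] 21.35886749402732 24.025
shoulder expected [40.6 44. ] guard [40.  49.1]
scene green [302.3 153.5] red [318.3 162.9]
shoulder/ gouges [('gouge_wood', [(0.57, array([170.1, 228.5]))]), ('gouge_black', [(0.49, array([208.5, 208.4]))])]
top green [180.3 213.9] red [176.3 191.6]
shoulder/ gouges [('gouge_wood', [(0.6, array([345.6, 210.5]))]), ('gouge_black', [(0.58, array([178.8, 214.7]))])]
```

View pics/fin.png

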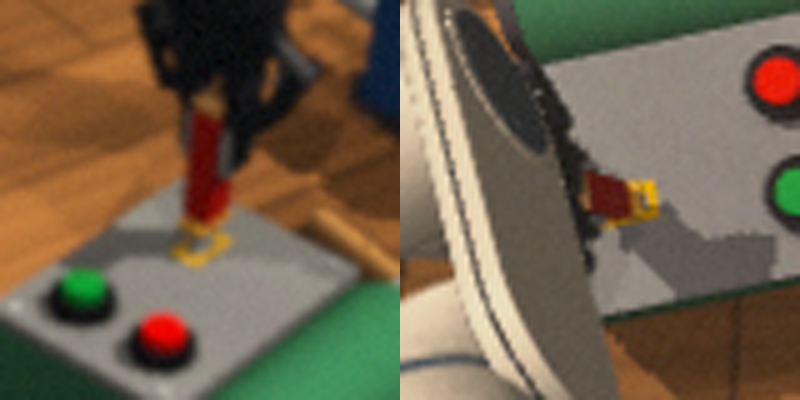

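View pics/fin_top.png

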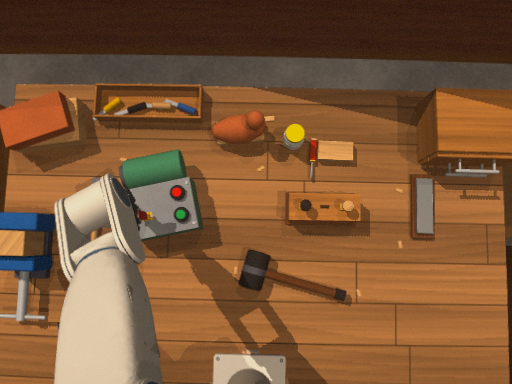

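The final views look right: the shoulder is clear above the guard, the blade is through the yellow frame, and both buttons are up. One thing differs: the small look-alike chisel by the jar seems to have shifted, from top (305,158) to (313,160). I'll check that before handing in.

```bash
python3 - <<'E'
from meas import *
f=vision.grab_frame('scene')
a=cv2.imread('pics/s.png');a=cv2.resize(a[255:435,300:480],(390,390))
b=cv2.resize(f['image'][170:290,200:320,::-1],(390,390),interpolation=cv2.INTER_CUBIC)
cv2.imwrite('pics/cmp.png',np.hstack([a,b]))
o=status.get_obs();print(o['t'],o['contact_force'],o['gripper_width'],o['tool_pos'])
t=vision.grab_frame('top')
for c,g,px in (('top',t,(313,150)),('scene',f,(217,237))):print(c,at_depth(g,px), [(n,[(round(d['p'],2),np.array(d['bbox'])) for d in vision.find_in(g,n)[:2]]) for n in ('chisel','glue_jar','offcut')])
E
```

```text
24.375 [-0.5  0.5 -0.5] 21.623282376967484 [512.5 311.5 171. ]
top [ 737.1 -182.2   24.1] [('chisel', [(0.67, array([287.8, 192.4, 362.9, 227.6])), (0.45, array([310.5, 137.4, 320.9, 175.1]))]), ('glue_jar', [(0.72, array([282.7, 124.9, 306.4, 150. ]))]), ('offcut', [(0.82, array([317.9, 140.4, 353.6, 161.1]))])]
scene [ 589.6 -148.8   10.6] [('chisel', [(0.55, array([219. , 253.5, 242.1, 288.4])), (0.52, array([323.8, 114.3, 333.8, 146.5]))]), ('glue_jar', [(0.98, array([246.3, 244. , 272.5, 287.3]))]), ('offcut', [(0.76, array([185.3, 269.7, 233.3, 310.5]))])]
```

View pics/cmp.png

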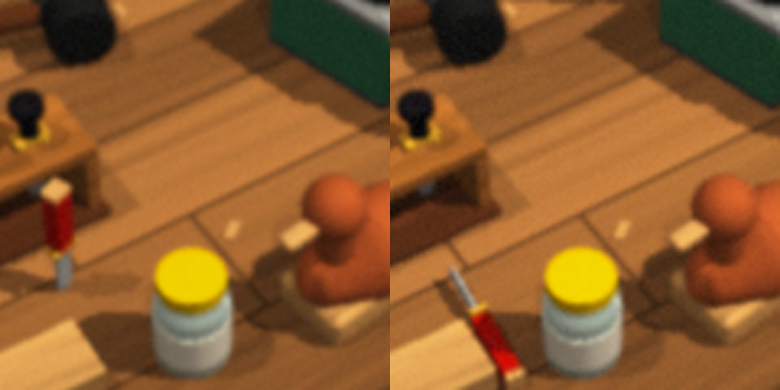

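The small look-alike started upright and unstable, and it toppled by itself. `crop.png`, taken before the arm's first motion, already shows it lying down, so I did not disturb it. I'm handing in.

```bash
python3 -c "
from h import *
print(r.finish_job()); o=status.get_obs();print(o['t'],o['contact_force'],o['gripper_width'])"
```

```text
the job is handed in; nothing more can be done
None
the job is handed in; nothing more can be done
```

The job is done and handed in, with the robot's clock at about 24 s of the 61 s allowed.

- **Start button:** I pressed the green button until the force went from about 5 N of spring to a 14 N hard stop, at 6 mm of travel. I then let it go. In the last pictures the green and red buttons are both where they were at the start, and I never touched the red one.
- **Chisel:** I took the red-handled chisel from the middle rack hole and lowered it straight through the slot. No contact force showed above the roughly 1 N noise.
- **Final state:** It is gripped at 21.4 mm and upright. By the arm's own readings, about 50 mm of the 70 mm blade is below the guard and the brass shoulder is about 20 mm above it. The external force is about 1 N.

**Checks that disagreed:**
- The smaller look-alike chisel by the jar was standing at first and is now lying down. It fell on its own: a picture taken before the arm first moved already shows it lying.
- In the last top view, the network put the black gouge at the green button with p 0.58, which is a false hit. The picture itself shows both gouges still in the rack.

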